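Pass a sample jar into the transfer hatch

ROBOT

A 6-joint arm with a two-finger parallel gripper is mounted at the origin on a cart in front of the work surface, level with it; the furniture and walls round the work are solid. World frame = base frame: x ahead of the robot, y to its left, z up, the work surface at z = 0. Lengths are in m, angles in rad, forces in N, time in s.
With the tool pointing down it reaches from about 0.35 to 0.975 m from the base axis. Payload 4.9 kg.
Tool frame: the origin (TCP) lies at the centre of the arm's flange, where the gripper is bolted on; the fingertips stand 173 mm ahead of it and the grasp point (between the pads) lies 155 mm ahead of it (ctrl.finger_overhang is the distance from the TCP to the fingertips, in m); z points along the fingers, y is the direction in which the jaws open and shut (so a half turn about z gives the same grasp; the last joint's range is limited). The gripper opens to 85 mm and grips with 20 to 120 N. Pads are 22 mm wide; open, the fingers measure 114 mm over their backs; the gripper's body (76 mm by 85 mm) begins 54 mm behind the grasp point. The pads swing forward as they close: fully open they stand 13 mm farther back than shut.
Start: joints at [1.091, 0.053, 1.613, -0, 1.476, -0.119], TCP at [0.221, 0.585, 0.405] pointing down, gripper open.
Joint ranges: [-3.01, 3.01], [-1.01, 2.22], [0.06, 2.58], [-1.02, 4.17], [0.09, 2.62], [-3.14, 3.14]. Speed limits (rad/s): [2.57, 2.57, 3.14, 3.14, 3.14, 3.14].

INTERFACE

Orientations are given as a rotation vector (axis times angle).
In Python, from station import ctrl, eyes, spotter gives the robot as it stands.
- The arm moves only by the shell command python3 -m crank 'ROWS' [FORCE]. ROWS is JSON, a list of rows, each a list of 7 numbers: the turn, a rotation vector about the tool's x, y, z in rad, then the shift along the tool's x, y, z in mm, then the closure, from -1 (fully open) to 1 (shut). A call has 1 to 8 rows; each row shifts and turns the pose as measured when the row begins, along the tool's axes as they then stand; what a row does not reach is not made up. A row lasts 1/12 s, in which the tool goes at most 41.7 mm and 7.16 degrees, less where a joint would pass 70% of its speed; a pose out of reach is approached as far as the arm can. A call is refused whole if a number of a shift passes 41.7 or a number of a turn 0.125, either way. A call with a gripper value outside its range is refused whole. The fingers move at their own pace and stop on an object; FORCE is the grip in N (left out, the last holds). Time passes only in rows, so rows that do not move let the fingers close. It gives the time, the measured TCP pose, the force and the opening at its end, in the units of the state.
- ctrl.get_obs(): the state, without advancing time (a new reading comes with each control period).
- eyes.get_image(name): name is "scene" or "top" or "wrist"; returns a dict with "image" (480x640x3 uint8, red, green, blue), "vertical_fov" (degrees; the focal length in pixels is half the picture's height over the tangent of half this angle, whatever the lens; pixels are square), "cx", "cy" (the principal point, pixels), "dist" ([k1, k2, p1, p2, k3] as OpenCV has them; the pictures are not rectified), "rvec" (rotation vector, rad) and "tvec" (3), from world to camera coordinates, as OpenCV has them; the wrist camera has in their place "mount" (4x4, takes a point from camera to tool coordinates, whose origin is the TCP and whose axes are the flange's). Camera axes: x right, y down, z forward; pixel columns grow to the right and rows downward; lengths in m; the calibration is good to about 2 mm. A picture is of the moment at which its call begins: read the wrist's pose just before it. There is no depth.
- ctrl.finish_job(): hands the job in, once; it reports no verdict.
Trained networks look in a picture, given as the dict that the camera call returned (one of the last four; its "shot" number tells which), for a name from the list of things; names that differ only in an ending like _2 or _b are one class to them, and where a whole thing is asked for, a point or a joint stands for the part that bears it (a point fixed in the world has none). Each returns a list of dicts, best first, with "confidence" (0 to 1); they miss things now and then, are a little off and sometimes report something else, mostly with a low value. They report only what shows in the picture. A call takes as long as a camera call.
- spotter.look_for(query, picture): "centre" ([x, y, z] in m, in world coordinates, good to about 4 mm: the middle of the surface that is visible of it).
- spotter.outline_of(query, picture): "region" (480x640 bool, what is visible of it).
- spotter.mark_of(query, picture): "centre" ([x, y, z] in m, in world coordinates, good to about 4 mm: a listed point, or the origin of a listed thing).
The state is a dict: "t": time; "q": joint angles; "dq": joint speeds; "effort": joint torques, N m; "tool_pos": TCP position; "tool_rot": TCP orientation; "contact_force": force on the tool from outside, world axes, zero at the start; "wrist_torque": the same for the moment, N m; "opening": finger opening in m.
Only numpy, scipy, OpenCV 4.12 (cv2) and the standard library are available. Lean on these libraries where they do the work, as an engineer would, in place of code of your own. Each camera call takes 0.05 s, during which the arm holds its last target.

TASK

Pass the sample jar with the red lid into the two-door transfer hatch: set it down gently, upright, on the round mark in the middle of the chamber floor and let go, then slide the outer door (the lid with the black tab) fully shut. Only after that slide the inner door (yellow tab) fully open, so that the jar can be taken from the enclosure side; the two doors must never be open at the same time.

Things in the scene. Friction and masses are not known exactly. Their poses are not given: they have to be found in the camera images.
- jar_red: Sample jar, white body 52 mm wide, red screw lid 58 mm wide (46 to 62 mm up); 62 mm tall, about 70 g, lid fixed on. Stands upright on the worktop. Origin: centre of its underside; z up. Two other jars (white lid, blue lid) stand in a row along y with it, at least 125 mm apart centre to centre.
- hatch: Fixed white hatch. Origin on the worktop under the chamber's middle; z up, x to the clear enclosure behind, y left. Chamber, open-topped, inside x -60..60, y -75..75 mm (spread fingers along y); floor z = 6 mm, 72 mm round mark above the origin; walls and rails up to z = 86. A solid unit of that height, where the outer door parks, reaches y = -246.
- outer_door (a joint): Clear level lid over the chamber. 0 = shut (stop); opens along the hatch's -y to 0.165 m (stop). Starts at 0.155 to 0.165. Stays where left, friction 1.5 N. Black tab to pinch or push: in the hatch frame centred at x = 0, y = -(joint value), 34 mm along x, 14 along y, z = 85 to 117 mm, surface round it at z = 86.
- inner_door (a joint): Upright steel panel between chamber and enclosure. 0 = shut (stop, starts here); slides open along the hatch's -y to 0.095 m (stop). Stays where left, friction 1.5 N. Yellow tab to pinch or push: in the hatch frame centred at x = 75 mm, y = -20 mm - (joint value), 34 mm along x, 14 along y, z = 85 to 117 mm, surface round it at z = 85.

How it is judged:
On the way, in this order (a step that is already met when the one before it is completed fails the run):
1. the red-lidded jar stands released on the mark in the chamber, inner door shut (horizontal distance between jar_red and hatch below 0.025 m and z of jar_red in the frame of hatch below 0.012 m and angle between jar_red's own z axis and vertical below 0.17 rad and value of joint inner_door below 0.012 m and contact force between the fingers and jar_red below 0.1 N), for 0.2 s.
2. the outer door is shut, with the jar inside and the inner door still shut (horizontal distance between jar_red and hatch below 0.025 m and z of jar_red in the frame of hatch below 0.012 m and angle between jar_red's own z axis and vertical below 0.17 rad and value of joint each of outer_door, inner_door below 0.012 m), for 0.2 s.
3. the inner door is open, the outer door still shut (horizontal distance between jar_red and hatch below 0.025 m and z of jar_red in the frame of hatch below 0.012 m and angle between jar_red's own z axis and vertical below 0.17 rad and value of joint outer_door below 0.012 m and value of joint inner_door above 0.083 m), for 0.2 s.
At the end, for the whole second after the job is handed in: The red-lidded jar stands upright (within 10 degrees) and at rest on the chamber floor, its centre within 25 mm of the middle of the mark; the outer door is shut to within 12 mm and the inner door is open to within 12 mm of its end stop (all of step 3 and linear speed of jar_red below 0.02 m/s); the robot touches nothing.
It fails at once if both doors open at once (each more than 20 mm) (value of joint each of outer_door, inner_door above 0.02 m).
It fails at once if the jar is dropped into the chamber (faster than 0.6 m/s below its rim) (horizontal distance between jar_red and hatch below 0.07 m and height (world z) of jar_red below 0.07 m and linear speed of jar_red above 0.6 m/s).
It also fails if it takes over 56 s, if anything falls off the work surface, if the arm or the gripper's body presses on something with over 40 N, if the wrist force passes 120 N, or if a joint passes its speed limit or range.

## Working session

There is one attempt and no reset: what is moved stays moved. The work goes in short steps, Python scripts to look and compute and a shell command to move; the robot and the scene stay as the last step left them, time stands still between calls to the robot, and variables do not carry over. Pictures are saved under pics/ and viewed, and the job is handed in when it is done.

```bash
ls; mkdir -p pics; cat > h.py <<'E'
import numpy as np, cv2
from station import ctrl, eyes, spotter
def save(p,n): cv2.imwrite('pics/'+n+'.png', cv2.cvtColor(p['image'],cv2.COLOR_RGB2BGR))
E
python3 - <<'E'
from h import *
o=ctrl.get_obs(); print({k:np.round(v,3) for k,v in o.items()})
for c in ['scene','top']:
    p=eyes.get_image(c); save(p,c+'0')
    for q in ['jar_red','hatch','outer_door','inner_door']:
        for f in ['look_for','mark_of']:
            try: print(c,q,f,[(np.round(d['centre'],3),round(d['confidence'],2)) for d in getattr(spotter,f)(q,p)][:3])
            except Exception as e: print(c,q,f,e)
print(ctrl.get_obs()['t'])
E
```

```text
pics
{'t': np.float64(0.0), 'q': array([ 1.091,  0.053,  1.614,  0.   ,  1.476, -0.119]), 'dq': array([0.   , 0.001, 0.001, 0.001, 0.   , 0.001]), 'effort': array([ 1.0000e-03, -3.9369e+01, -3.7017e+01, -0.0000e+00,  7.0000e-03,
       -0.0000e+00]), 'tool_pos': array([0.221, 0.585, 0.403]), 'tool_rot': array([-5.64e-01, -3.09e+00,  3.00e-03]), 'contact_force': array([-1.175,  0.458,  0.552]), 'wrist_torque': array([-0.004,  0.025,  0.022]), 'opening': np.float64(0.085)}
scene jar_red look_for [(array([0.416, 0.027, 0.046]), 0.85)]
scene jar_red mark_of [(array([0.429, 0.043, 0.001]), 0.69)]
scene hatch look_for [(array([ 0.48 , -0.316,  0.07 ]), 0.79)]
scene hatch mark_of [(array([ 0.486, -0.21 , -0.004]), 0.85)]
scene outer_door look_for [(array([ 0.496, -0.378,  0.084]), 0.64)]
scene outer_door mark_of it knows: hatch, jar_red
scene inner_door look_for [(array([ 0.547, -0.204,  0.048]), 0.71)]
scene inner_door mark_of it knows: hatch, jar_red
top jar_red look_for [(array([0.426, 0.049, 0.06 ]), 0.9)]
top jar_red mark_of []
top hatch look_for [(array([ 0.514, -0.256,  0.083]), 0.94)]
top hatch mark_of [(array([ 0.481, -0.207,  0.001]), 0.85)]
top outer_door look_for [(array([ 0.504, -0.362,  0.084]), 0.64)]
top outer_door mark_of it knows: hatch, jar_red
top inner_door look_for [(array([ 0.504, -0.362,  0.084]), 0.69), (array([ 0.551, -0.208,  0.088]), 0.65)]
top inner_door mark_of it knows: hatch, jar_red
0.7
```

View pics/top0.png

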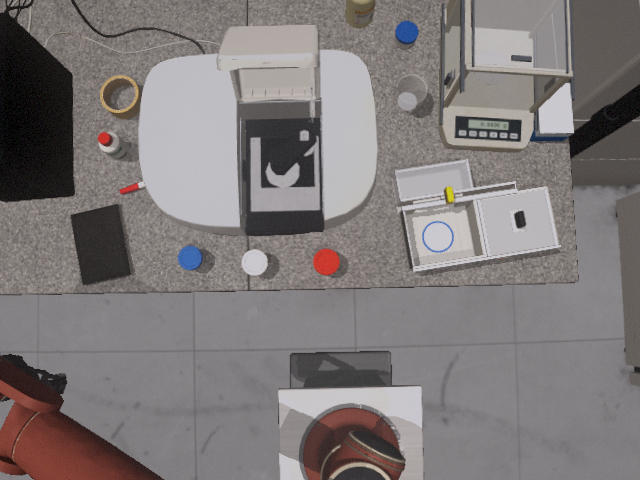

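View pics/scene0.png

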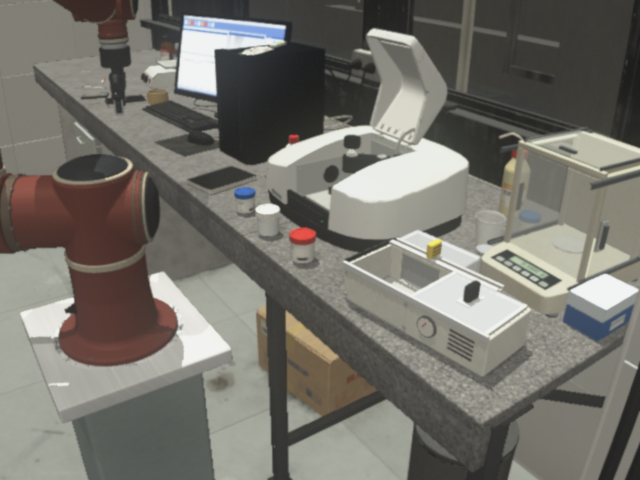

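```bash
cat >> h.py <<'E'
from scipy.spatial.transform import Rotation as R
def ray(p,uv,z):
    f=240/np.tan(np.radians(p['vertical_fov'])/2)
    K=np.array([[f,0,p['cx']],[0,f,p['cy']],[0,0,1]])
    n=cv2.undistortPoints(np.array([[uv]],float),K,np.array(p['dist'])).ravel()
    Rm=R.from_rotvec(np.ravel(p['rvec'])).as_matrix(); c=-Rm.T@np.ravel(p['tvec'])
    d=Rm.T@np.array([n[0],n[1],1]); return c+d*(z-c[2])/d[2]
def cen(m,box):
    k=np.zeros(m.shape,bool); x0,y0,x1,y1=box; k[y0:y1,x0:x1]=1; m=m&k
    y,x=np.nonzero(m); return np.array([x.mean(),y.mean()]),len(x)
def tool():
    o=ctrl.get_obs(); return np.array(o['tool_pos']),R.from_rotvec(o['tool_rot']).as_matrix(),o
def rel(target,yaw=None):
    "mm in tool axes; yaw: world angle of tool y axis, turn needed about tool z (rad, mod pi)"
    p,M,o=tool(); d=M.T@(np.array(target)-p)*1000
    # tilt fix + yaw
    out=np.round(d,1)
    rv=None
    if yaw is not None:
        best=None
        for s in (0,np.pi):
            a=yaw+s; y=np.array([np.cos(a),np.sin(a),0]); z=np.array([0,0,-1.]); x=np.cross(y,z)
            r=R.from_matrix(M.T@np.column_stack([x,y,z])).as_rotvec()
            if best is None or np.linalg.norm(r)<np.linalg.norm(best): best=r
        rv=np.round(best,3)
    return out,rv
E
python3 - <<'E'
from h import *
p=eyes.get_image('top'); hsv=cv2.cvtColor(p['image'],cv2.COLOR_RGB2HSV); H,S,V=[hsv[...,i].astype(int) for i in range(3)]
r=((H<8)|(H>172))&(S>140); c,n=cen(r,(300,240,350,285)); print('jar',c,n,ray(p,c,.06))
b=(H>100)&(H<130)&(S>110); c,n=cen(b,(415,215,462,260));y,x=np.nonzero(b[215:260,415:462]); (c,ax,_)=cv2.fitEllipse(np.column_stack([x+415,y+215]).astype(np.float32)); print('mark',c,n,ray(p,c,.006))
yl=(H>20)&(H<35)&(S>150); c,n=cen(yl,(435,175,465,210)); print('yel',c,n,ray(p,c,.105))
k=(V<70); c,n=cen(k,(505,205,535,235)); print('blk',c,n,ray(p,c,.105))
cv2.imwrite('pics/z.png',cv2.resize(cv2.cvtColor(p['image'],cv2.COLOR_RGB2BGR)[140:290,300:580],None,fx=2.8,fy=2.8,interpolation=cv2.INTER_CUBIC))
# wall top edges approx of front rail
P,M,o=tool(); print(P,M.round(3))
for uv in [(415,270),(560,247),(403,207),(553,188)]: print(uv,ray(p,uv,.086).round(3))
E
```

```text
jar [325.99630996 261.47601476] 542 [0.4259972  0.04460632 0.06      ]
mark (437.4872131347656, 236.40855407714844) 84 [ 0.48098467 -0.20818933  0.006     ]
yel [449.2745098  194.46078431] 102 [ 0.55822073 -0.21820498  0.105     ]
blk [519.61417323 219.12598425] 127 [ 0.50281205 -0.36652597  0.105     ]
[0.22061555 0.58475209 0.40473977] [[-0.936  0.353  0.   ]
 [ 0.353  0.936  0.   ]
 [-0.     0.    -1.   ]]
(415, 270) [ 0.402 -0.142  0.086]
(560, 247) [ 0.443 -0.459  0.086]
(403, 207) [ 0.536 -0.122  0.086]
(553, 188) [ 0.572 -0.452  0.086]
```

View pics/z.png

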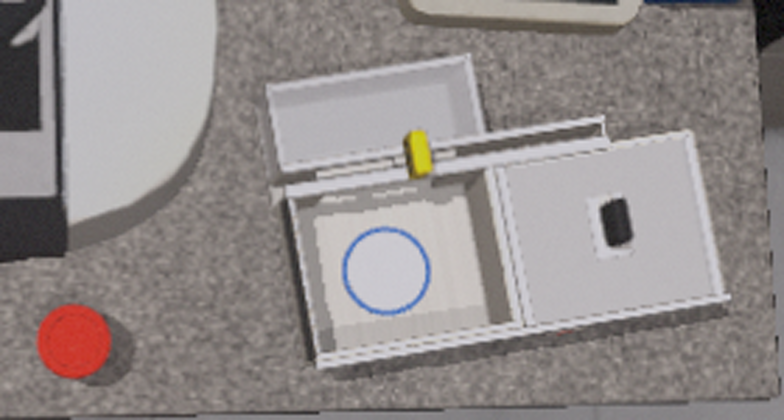

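```bash
python3 -m crank '[[0,0,-0.124,0,0,0,-1],[0,0,-0.124,0,0,0,-1],[0,0,-0.124,0,0,0,-1],[0,0,-0.124,0,0,0,-1]]' 40
python3 -c "
from h import *
print(rel((.426,.045,.33),1.706),ctrl.get_obs()['t'])"
```

```text
t: 1.08
tool_pos: [0.2206, 0.5847, 0.4048]
tool_rot: [-0.227, 3.133, 0.0]
contact_force: [0.4, 0.0, 1.0]
opening: 0.0854
(array([-125.6, -563.7,   74.8]), array([0.   , 0.   , 0.009])) 1.0833
```

```bash
python3 -m crank '[[0,0,0,-9,-40,0,-1],[0,0,0,-9,-40,0,-1],[0,0,0,-9,-40,0,-1],[0,0,0,-9,-40,0,-1],[0,0,0,-9,-40,0,-1],[0,0,0,-9,-40,0,-1],[0,0,0,-9,-40,0,-1],[0,0,0,-9,-40,0,-1]]'
python3 -c "
from h import *
print(rel((.426,.045,.33),1.706),ctrl.get_obs()['t'])"
```

```text
t: 1.75
tool_pos: [0.3396, 0.2769, 0.4028]
tool_rot: [-0.257, 3.13, 0.002]
contact_force: [1.2, 0.0, -0.1]
opening: 0.0857
(array([ -47.3, -243. ,   72.6]), array([0.001, 0.001, 0.029])) 1.75
```

```bash
python3 -m crank '[[0,0,0.029,-8,-40,0,-1],[0,0,0,-8,-40,10,-1],[0,0,0,-8,-40,15,-1],[0,0,0,-8,-40,15,-1],[0,0,0,-8,-40,15,-1],[0,0,0,-7,-40,15,-1],[0,0,0,0,0,0,-1]]'
python3 - <<'E'
from h import *
P,M,o=tool(); p=eyes.get_image('wrist'); save(p,'w1')
print(rel((.426,.045,.33),1.706),o['t'],p['mount'])
f=240/np.tan(np.radians(p['vertical_fov'])/2)
T=np.eye(4);T[:3,:3]=M;T[:3,3]=P; W=np.linalg.inv(T@np.array(p['mount']))
p['rvec']=R.from_matrix(W[:3,:3]).as_rotvec();p['tvec']=W[:3,3]
hsv=cv2.cvtColor(p['image'],cv2.COLOR_RGB2HSV);H,S,V=[hsv[...,i].astype(int) for i in range(3)]
r=((H<8)|(H>172))&(S>140); 
n,l,st,ce=cv2.connectedComponentsWithStats(r.astype(np.uint8)); i=1+st[1:,4].argmax(); print(st[i],ce[i],ray(p,ce[i],.06))
E
```

```text
t: 2.33
tool_pos: [0.4173, 0.0439, 0.3396]
tool_rot: [-0.198, 3.119, 0.002]
contact_force: [-1.0, -1.0, -0.1]
opening: 0.0855
(array([-8.6, -1.9, 10.8]), array([ 0.002,  0.017, -0.007])) 2.3333 [[ 1.62223788e-04 -9.60432434e-01 -2.78513039e-01  7.00610703e-02]
 [ 9.99999562e-01 -1.01005767e-04  9.30774848e-04 -9.25564113e-05]
 [-9.22077776e-04 -2.78513068e-01  9.60431997e-01  3.08303784e-02]
 [ 0.00000000e+00  0.00000000e+00  0.00000000e+00  1.00000000e+00]]
[ 282  200   83   81 5161] [322.81011432 239.93043984] [0.42513828 0.04616975 0.06      ]
```

View pics/w1.png

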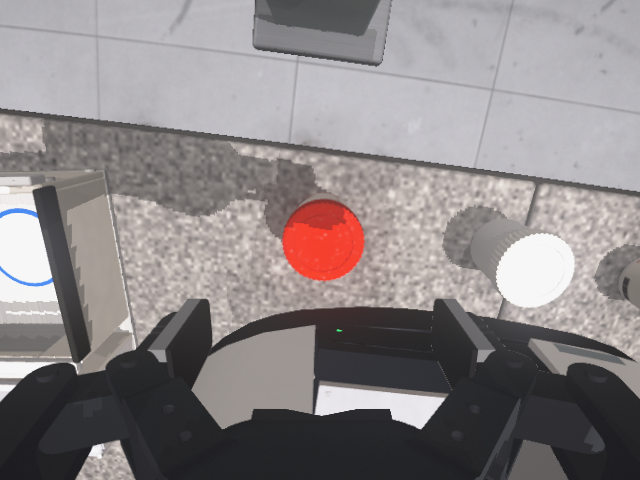

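```bash
python3 - <<'E'
from h import *
p=eyes.get_image('top');save(p,'t2')
for z in (0,.06,.12,.18): print(z,[ray(p,uv,z).round(3) for uv in [(323,232),(340,226),(280,234)]])
s=eyes.get_image('scene'); cv2.imwrite('pics/s2.png',cv2.resize(cv2.cvtColor(s['image'],cv2.COLOR_RGB2BGR)[100:400,200:540],None,fx=2,fy=2))
print(rel((.4255,.0455,.33),1.706))
E
```

```text
0 [array([0.497, 0.05 , 0.   ]), array([0.51 , 0.011, 0.   ]), array([0.495, 0.147, 0.   ])]
0.06 [array([0.49, 0.05, 0.06]), array([0.502, 0.013, 0.06 ]), array([0.488, 0.142, 0.06 ])]
0.12 [array([0.482, 0.05 , 0.12 ]), array([0.494, 0.014, 0.12 ]), array([0.48 , 0.138, 0.12 ])]
0.18 [array([0.475, 0.05 , 0.18 ]), array([0.486, 0.016, 0.18 ]), array([0.473, 0.134, 0.18 ])]
(array([-7.8, -4.1, 12.4]), array([ 0.002,  0.02 , -0.002]))
```

View pics/s2.png

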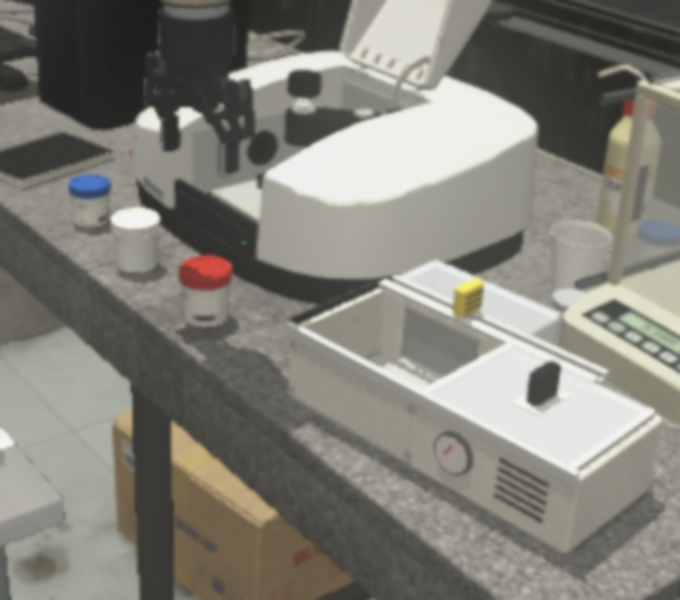

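```bash
python3 -m crank '[[0,0.02,0,-8,-4,5,-1],[0,0,0,0,0,20,-1],[0,0,0,0,0,25,-1],[0,0,0,0,0,20,-1],[0,0,0,0,0,0,-1]]'
python3 -c "
from h import *
print(rel((.4255,.0455,.204),1.706),ctrl.get_obs()['t'])"
```

```text
t: 2.9
tool_pos: [0.4273, 0.0529, 0.2774]
tool_rot: [-0.229, 3.12, 0.004]
contact_force: [0.1, -0.3, -0.6]
opening: 0.0854
(array([ 3.8, -7.2, 73.3]), array([0.002, 0.013, 0.011])) 2.9
```

```bash
python3 -m crank '[[0,0.013,0.011,4,-7,5,-1],[0,0,0,0,0,15,-1],[0,0,0,0,0,0,-1]]'
python3 -c "
from h import *
print(rel((.4255,.0455,.204),1.706),ctrl.get_obs()['t'])"
```

```text
t: 3.15
tool_pos: [0.4246, 0.0483, 0.26]
tool_rot: [-0.223, 3.132, 0.002]
contact_force: [-0.9, 0.4, -0.6]
opening: 0.0853
(array([-0.4, -2.9, 56. ]), array([0.001, 0.002, 0.007])) 3.15
```

```bash
python3 -m crank '[[0,0,0.007,0,-3,10,-1],[0,0,0,0,0,15,-1],[0,0,0,0,0,15,-1],[0,0,0,0,0,12,-1],[0,0,0,0,0,0,-1]]'
python3 -c "
from h import *
print(rel((.4255,.0455,.204),1.706),ctrl.get_obs()['t'])"
```

```text
t: 3.57
tool_pos: [0.4282, 0.0455, 0.213]
tool_rot: [-0.213, 3.12, -0.002]
contact_force: [-1.0, 0.2, -0.4]
opening: 0.0855
(array([2.8, 0.4, 9. ]), array([-0.002,  0.014,  0.001])) 3.5667
```

```bash
python3 -m crank '[[0,0.014,0,3,0,9,-1],[0,0,0,0,0,0,-1],[0,0,0,0,0,0,1],[0,0,0,0,0,0,1],[0,0,0,0,0,0,1],[0,0,0,0,0,0,1],[0,0,0,0,0,0,1],[0,0,0,0,0,0,1]]' 40
python3 -c "
from h import *
print(rel((.4255,.0455,.204),1.706),ctrl.get_obs()['t'])"
```

```text
t: 4.23
tool_pos: [0.4275, 0.0448, 0.2085]
tool_rot: [-0.213, 3.127, -0.006]
contact_force: [0.3, -0.8, -1.2]
opening: 0.0551
(array([1.9, 1. , 4.5]), array([-0.004,  0.007,  0.001])) 4.2333
```

```bash
python3 -m crank '[[0,0,0,0,0,0,1],[0,0,0,0,0,0,1]]'
python3 - <<'E'
from h import *
p=eyes.get_image('wrist'); save(p,'w3')
s=eyes.get_image('scene'); cv2.imwrite('pics/s3.png',cv2.resize(cv2.cvtColor(s['image'],cv2.COLOR_RGB2BGR)[130:290,220:400],None,fx=3,fy=3))
E
```

```text
t: 4.4
tool_pos: [0.4274, 0.0448, 0.2085]
tool_rot: [-0.214, 3.127, -0.006]
contact_force: [0.8, 0.3, -0.1]
opening: 0.055
```

View pics/s3.png

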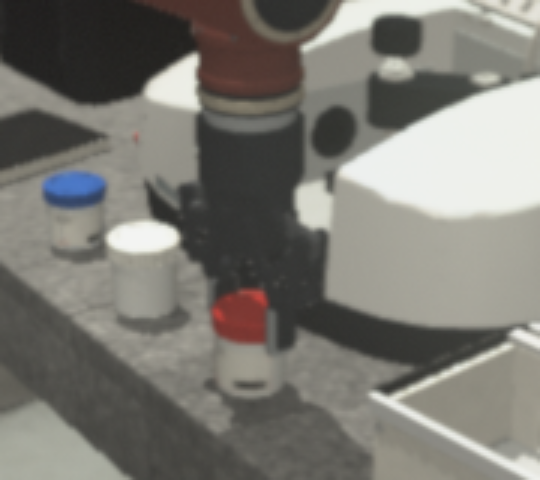

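View pics/w3.png

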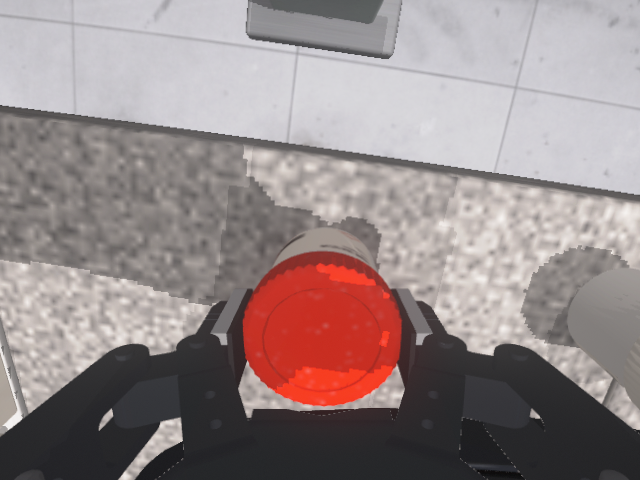

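```bash
python3 -m crank '[[0,0,0,0,0,-10,1],[0,0,0,0,0,-25,1],[0,0,0,0,0,-30,1],[0,0,0,0,0,-30,1],[0,0,0,0,0,-30,1],[0,0,0,0,0,-25,1],[0,0,0,0,0,-10,1],[0,0,0,0,0,0,1]]' 40
python3 -c "
from h import *
print(rel((.482,-.2085,.35),1.706),ctrl.get_obs()['t'])"
```

```text
t: 5.17
tool_pos: [0.4244, 0.0455, 0.377]
tool_rot: [-0.214, 3.133, -0.004]
contact_force: [0.1, 0.3, -0.6]
opening: 0.0546
(array([ -22.5, -259.4,   27.8]), array([-0.003,  0.001,  0.001])) 5.1667
```

```bash
python3 -m crank '[[0,0,0,-2,-25,0,1],[0,0,0,-3,-35,0,1],[0,0,0,-3,-40,0,1],[0,0,0,-3,-40,0,1],[0,0,0,-3,-40,0,1],[0,0,0,-3,-35,0,1],[0,0,0,-2,-20,0,1],[0,0,0,0,0,0,1]]'
python3 -c "
from h import *
print(rel((.482,-.2085,.35),1.706),ctrl.get_obs()['t'])"
```

```text
t: 5.83
tool_pos: [0.4751, -0.1927, 0.3667]
tool_rot: [0.224, -3.127, -0.007]
contact_force: [0.4, -0.7, -1.2]
opening: 0.0551
(array([ -4.7, -16.7,  16.6]), array([ 0.005, -0.007,  0.008])) 5.8333
```

```bash
python3 -m crank '[[0.005,-0.007,0.008,-5,-17,5,1],[0,0,0,0,0,0,1],[0,0,0,0,0,0,1]]'
python3 - <<'E'
from h import *
print(rel((.482,-.2085,.33),1.706),ctrl.get_obs()['t'])
p=eyes.get_image('wrist'); save(p,'w4'); p=eyes.get_image('top')
cv2.imwrite('pics/t4.png',cv2.resize(cv2.cvtColor(p['image'],cv2.COLOR_RGB2BGR)[140:290,300:580],None,fx=2.8,fy=2.8,interpolation=cv2.INTER_CUBIC))
E
```

```text
t: 6.08
tool_pos: [0.4814, -0.2097, 0.3556]
tool_rot: [0.206, -3.128, -0.01]
contact_force: [1.0, 0.2, -1.5]
opening: 0.0549
(array([-0.9,  0.9, 25.6]), array([ 0.007, -0.007, -0.003])) 6.0833
```

View pics/w4.png

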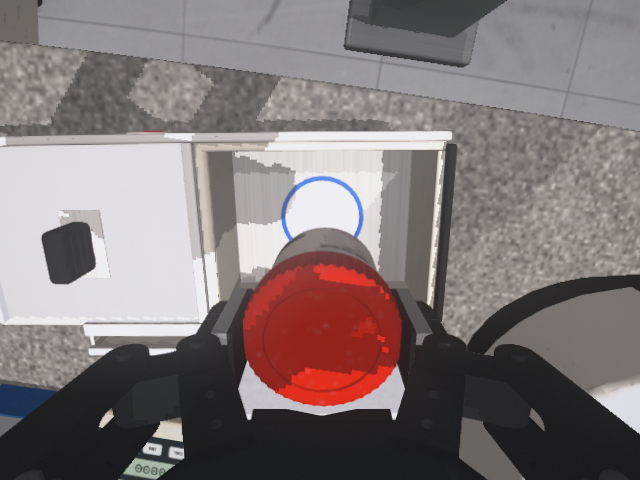

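View pics/t4.png

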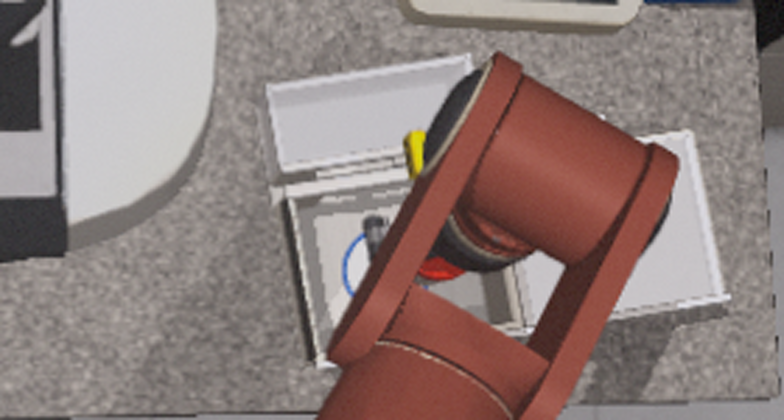

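```bash
python3 -m crank '[[0.007,-0.007,0,0,1,10,1],[0,0,0,0,0,20,1],[0,0,0,0,0,20,1],[0,0,0,0,0,15,1],[0,0,0,0,0,0,1]]'
python3 - <<'E'
from h import *
print(rel((.482,-.2085,.2145),1.706),ctrl.get_obs()['t'])
P,M,o=tool(); p=eyes.get_image('wrist'); save(p,'w5')
T=np.eye(4);T[:3,:3]=M;T[:3,3]=P; W=np.linalg.inv(T@np.array(p['mount']))
p['rvec']=R.from_matrix(W[:3,:3]).as_rotvec();p['tvec']=W[:3,3]
T0=W
hsv=cv2.cvtColor(p['image'],cv2.COLOR_RGB2HSV);H,S,V=[hsv[...,i].astype(int) for i in range(3)]
b=(H>100)&(H<130)&(S>110); y,x=np.nonzero(b); k=(y<300)
pts=np.array([ray(p,(a,c),.006) for a,c in zip(x[k],y[k])]); A=np.c_[2*pts[:,:2],np.ones(len(pts))]; s=np.linalg.lstsq(A,(pts[:,:2]**2).sum(1),rcond=None)[0]; print('mark',s[:2],np.sqrt(s[2]+s[0]**2+s[1]**2),len(pts))
E
```

```text
t: 6.6
tool_pos: [0.4812, -0.2032, 0.2906]
tool_rot: [-0.218, 3.129, -0.003]
contact_force: [-1.0, 0.7, -2.1]
opening: 0.0549
(array([ 0.3, -5.2, 76.1]), array([-0.003,  0.005,  0.004])) 6.6
mark [ 0.4820524  -0.20653512] 0.03403925031335909 903
```

```bash
python3 -m crank '[[0,0.005,0.004,-1,-4,10,1],[0,0,0,0,0,15,1],[0,0,0,0,0,15,1],[0,0,0,0,0,10,1],[0,0,0,0,0,5,1],[0,0,0,0,0,0,1]]'
python3 -c "
from h import *
print(rel((.483,-.2075,.2145),1.706),ctrl.get_obs()['t'])"
```

```text
t: 7.15
tool_pos: [0.4861, -0.2075, 0.2406]
tool_rot: [-0.215, 3.124, -0.016]
contact_force: [0.3, 0.8, -1.2]
opening: 0.0546
(array([ 3.3,  0.7, 26.1]), array([-0.011,  0.009,  0.002])) 7.15
```

```bash
python3 -m crank '[[-0.011,0.009,0,3,0,5,1],[0,0,0,0,0,5,1],[0,0,0,0,0,5,1],[0,0,0,0,0,4,1],[0,0,0,0,0,0,1]]'
python3 -c "
from h import *
print(rel((.483,-.2075,.2145),1.706),ctrl.get_obs()['t'])"
```

```text
t: 7.57
tool_pos: [0.484, -0.2087, 0.2225]
tool_rot: [-0.216, 3.131, -0.003]
contact_force: [-0.3, -0.3, -0.5]
opening: 0.0546
(array([0.8, 1.4, 8. ]), array([-0.002,  0.003,  0.002])) 7.5667
```

```bash
python3 -m crank '[[0,0,0,0,0,3,1],[0,0,0,0,0,3,1],[0,0,0,0,0,2,1],[0,0,0,0,0,1,1],[0,0,0,0,0,0,1]]'

```

```text
t: 7.98
tool_pos: [0.4843, -0.209, 0.2132]
tool_rot: [-0.216, 3.13, -0.004]
contact_force: [-0.5, 0.6, 0.5]
opening: 0.0551
```

```bash
python3 -m crank '[[0,0,0,0,0,1.5,1],[0,0,0,0,0,1.5,1],[0,0,0,0,0,0,1]]'

```

```text
t: 8.23
tool_pos: [0.4856, -0.2093, 0.2139]
tool_rot: [-0.216, 3.129, -0.003]
contact_force: [-0.5, 0.2, -0.4]
opening: 0.0547
```

```bash
python3 -m crank '[[0,0,0,0,0,2,1],[0,0,0,0,0,0,1]]'; python3 -m crank '[[0,0,0,0,0,2,1],[0,0,0,0,0,0,1]]'
python3 - <<'E'
from h import *
print([ctrl.get_obs()['contact_force'],ctrl.get_obs()['tool_pos']])
p=eyes.get_image('wrist'); save(p,'w6')
E
```

```text
t: 8.4
tool_pos: [0.4864, -0.2096, 0.2134]
tool_rot: [-0.216, 3.127, -0.005]
contact_force: [0.1, -1.2, -0.6]
opening: 0.0547
t: 8.57
tool_pos: [0.4874, -0.2099, 0.2135]
tool_rot: [-0.215, 3.125, -0.006]
contact_force: [0.0, -1.1, -0.2]
opening: 0.055
[array([ 0.02253346, -1.06473691, -0.23912711]), array([ 0.48736987, -0.20988585,  0.21349781])]
```

View pics/w6.png

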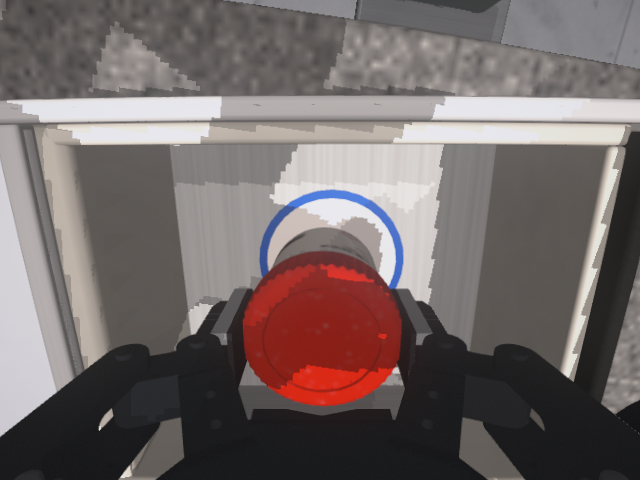

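```bash

python3 - <<'E'
from h import *
P,M,o=tool(); print(np.round(o['q'],3),P,M.round(3))
p=eyes.get_image('wrist')
T=np.eye(4);T[:3,:3]=M;T[:3,3]=P; C=T@np.array(p['mount']);W=np.linalg.inv(C)
p['rvec']=R.from_matrix(W[:3,:3]).as_rotvec();p['tvec']=W[:3,3]
hsv=cv2.cvtColor(p['image'],cv2.COLOR_RGB2HSV);H,S,V=[hsv[...,i].astype(int) for i in range(3)]
b=(H>100)&(H<130)&(S>110); y,x=np.nonzero(b); k=(y<300)
for z in (.0,.006,.012):
    pts=np.array([ray(p,(a,c),z) for a,c in zip(x[k],y[k])]); A=np.c_[2*pts[:,:2],np.ones(len(pts))]; s=np.linalg.lstsq(A,(pts[:,:2]**2).sum(1),rcond=None)[0]; print('mark',z,s[:2],np.sqrt(s[2]+s[0]**2+s[1]**2))
r=((H<8)|(H>172))&(S>140);n,l,st,ce=cv2.connectedComponentsWithStats(r.astype(np.uint8)); i=1+st[1:,4].argmax(); print(st[i],ce[i],ray(p,ce[i],.068))
g=M@np.array([0,0,.155])+P; print('grasp',g)
# white base bottom visible row near?
for uv in [(322,228),(322,240)]: print(ray(p,uv,.006))
E
```

```text
[-5.470e-01  2.900e-02  1.979e+00  2.000e-03  1.123e+00 -2.257e+00] [ 0.48735592 -0.20989755  0.21333931] [[-0.99  -0.137  0.01 ]
 [-0.137  0.991 -0.004]
 [-0.009 -0.005 -1.   ]]
mark 0.0 [ 0.48413717 -0.20610702] 0.03522075753037419
mark 0.006 [ 0.48196438 -0.20655621] 0.03405866764042607
mark 0.012 [ 0.47979159 -0.20700539] 0.032896577750487224
[  242   258   160   148 18389] [321.04763717 333.02990918] [ 0.48615762 -0.21079365  0.068     ]
grasp [ 0.48891498 -0.21044405  0.05834812]
[ 0.46566817 -0.21343089  0.006     ]
[ 0.47171999 -0.21258715  0.006     ]
```

```bash
python3 -m crank '[[0,0,0,0,0,0,-0.2],[0,0,0,0,0,0,-0.5],[0,0,0,0,0,0,-1],[0,0,0,0,0,0,-1],[0,0,0,0,0,0,-1],[0,0,0,0,0,0,-1]]'
python3 - <<'E'
from h import *
print(rel((.484,-.2085,.35),1.706))
p=eyes.get_image('wrist'); save(p,'w7')
E
```

```text
t: 9.17
tool_pos: [0.4863, -0.2096, 0.211]
tool_rot: [-0.215, 3.127, -0.005]
contact_force: [0.7, -0.2, -0.5]
opening: 0.0853
(array([   1.2,    0.9, -139. ]), array([-0.003,  0.007,  0.002]))
```

View pics/w7.png

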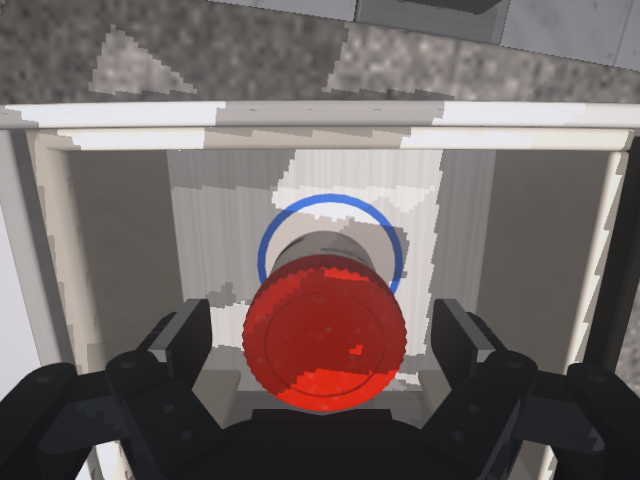

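```bash
python3 -m crank '[[0,0,0,1,1,-15,-1],[0,0,0,0,0,-25,-1],[0,0,0,0,0,-30,-1],[0,0,0,0,0,-35,-1],[0,0,0,0,0,-35,-1],[0,0,0,0,0,-25,-1],[0,0,0,0,0,0,-1]]'
python3 - <<'E'
from h import *
p=eyes.get_image('wrist'); save(p,'w8')
P,M,o=tool(); print(P)
T=np.eye(4);T[:3,:3]=M;T[:3,3]=P; W=np.linalg.inv(T@np.array(p['mount']))
p['rvec']=R.from_matrix(W[:3,:3]).as_rotvec();p['tvec']=W[:3,3]
hsv=cv2.cvtColor(p['image'],cv2.COLOR_RGB2HSV);H,S,V=[hsv[...,i].astype(int) for i in range(3)]
r=((H<8)|(H>172))&(S>140);n,l,st,ce=cv2.connectedComponentsWithStats(r.astype(np.uint8)); i=1+st[1:,4].argmax(); print(st[i],ce[i],ray(p,ce[i],.066))
k=(V<60);k[:, 150:]=0;k[330:]=0;n,l,st,ce=cv2.connectedComponentsWithStats(k.astype(np.uint8)); i=1+st[1:,4].argmax(); print('blk',st[i],ce[i],ray(p,ce[i],.11))
a=.135;c,s=np.cos(a),np.sin(a);O=np.array([.4815,-.2072])
for j in (.155,.165): print('blk pred',O+np.array([s,-c])*j)
E
```

```text
t: 9.8
tool_pos: [0.4825, -0.2076, 0.3782]
tool_rot: [0.215, -3.132, -0.006]
contact_force: [0.3, 0.3, 0.9]
opening: 0.0854
[ 0.48222215 -0.20743179  0.3760214 ]
[ 281  196   73   71 3967] [317.19662213 230.62591379] [ 0.48623416 -0.20811496  0.066     ]
blk [44  0  4  5 15] [45.2         1.53333333] [ 0.36171106 -0.38122877  0.11      ]
blk pred [ 0.5023615  -0.36078971]
blk pred [ 0.5037074  -0.37069872]
```

View pics/w8.png

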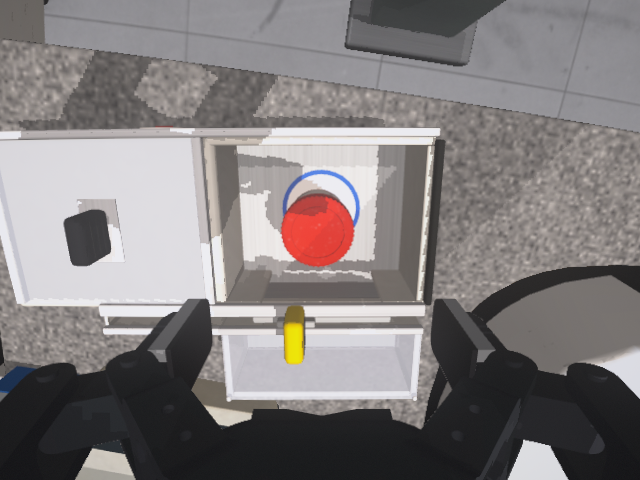

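```bash
python3 -m crank '[[0,0,0,0,-25,0,-1],[0,0,0,0,-35,0,-1],[0,0,0,0,-35,0,-1],[0,0,0,0,-30,0,-1],[0,0,0,0,-20,0,-1],[0,0,0,0,0,0,-1]]'
python3 - <<'E'
from h import *
p=eyes.get_image('wrist'); save(p,'w9')
print(rel((.503,-.366,.268),1.706),tool()[2]['t'])
E
```

```text
t: 10.35
tool_pos: [0.5015, -0.3543, 0.3656]
tool_rot: [0.222, -3.122, -0.02]
contact_force: [-1.0, 0.4, 0.8]
opening: 0.0853
(array([ -0.9, -14.7,  96.7]), array([ 0.016, -0.011,  0.007])) 10.4
```

View pics/w9.png

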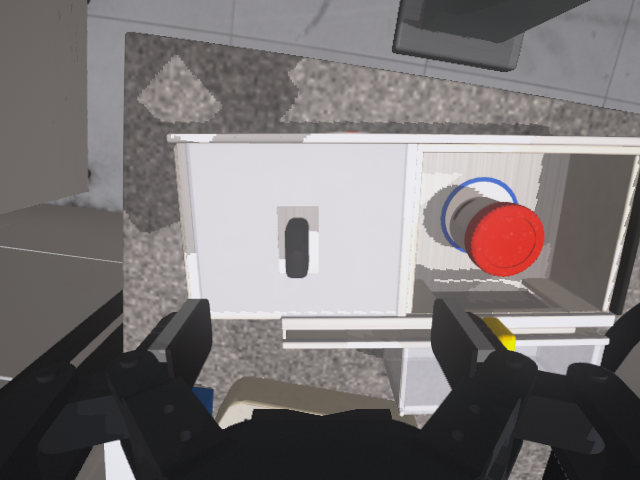

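```bash
python3 -m crank '[[0.016,-0.011,0.007,-1,-13,0,-1],[0,0,0,0,0,20,-1],[0,0,0,0,0,20,-1],[0,0,0,0,0,15,-1],[0,0,0,0,0,0,-1]]'
python3 - <<'E'
from h import *
print(rel((.503,-.366,.268),1.706),tool()[2]['t'])
P,M,o=tool();p=eyes.get_image('wrist'); save(p,'w10')
T=np.eye(4);T[:3,:3]=M;T[:3,3]=P; W=np.linalg.inv(T@np.array(p['mount']))
p['rvec']=R.from_matrix(W[:3,:3]).as_rotvec();p['tvec']=W[:3,3]
V=p['image'].max(2);k=(V<60);k[300:]=0;n,l,st,ce=cv2.connectedComponentsWithStats(k.astype(np.uint8)); 
for i in range(1,n):
    if st[i,4]>300: print('blk',st[i],ce[i],ray(p,ce[i],.105))
E
```

```text
t: 10.82
tool_pos: [0.504, -0.3643, 0.3035]
tool_rot: [0.213, -3.134, -0.0]
contact_force: [-1.3, -0.2, -0.5]
opening: 0.0853
(array([ 1.2, -1.5, 35.5]), array([ 0.   , -0.001,  0.001])) 10.8167
blk [406   0 128  62 625] [457.9424  44.304 ] [ 0.39289718 -0.32263749  0.105     ]
blk [ 438    0  147   31 2691] [504.69305091   9.92939428] [ 0.37740126 -0.30655571  0.105     ]
```

```bash
python3 -m crank '[[0,0,0,1,-1,10,-1],[0,0,0,0,0,12,-1],[0,0,0,0,0,9,-1],[0,0,0,0,0,0,-1]]'
python3 - <<'E'
from h import *
print(rel((.503,-.366,.268),1.706),tool()[2]['t'])
p=eyes.get_image('wrist'); save(p,'w10')
E
```

```text
t: 11.2
tool_pos: [0.5043, -0.3652, 0.274]
tool_rot: [-0.216, 3.13, -0.007]
contact_force: [0.6, -0.1, -0.7]
opening: 0.0854
(array([ 1.5, -0.6,  6. ]), array([-0.005,  0.004,  0.003])) 11.2
```

View pics/w10.png

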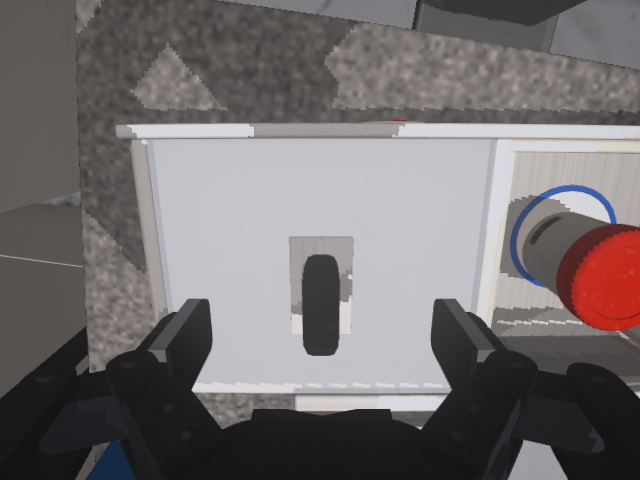

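```bash
python3 -m crank '[[0,0,0,1,0,3,-1],[0,0,0,0,0,0,1],[0,0,0,0,0,0,1],[0,0,0,0,0,0,1],[0,0,0,0,0,0,1],[0,0,0,0,0,0,1],[0,0,0,0,0,0,1],[0,0,0,0,0,0,1]]' 30
python3 -m crank '[[0,0,0,0,0,0,1],[0,0,0,0,0,0,1]]'
python3 -c "
from h import *
print(rel((.4815,-.2072,.268),1.706))"
```

```text
t: 11.92
tool_pos: [0.5043, -0.3663, 0.2748]
tool_rot: [-0.216, 3.126, -0.014]
contact_force: [1.4, -0.2, -2.3]
opening: 0.0132
t: 12.08
tool_pos: [0.5042, -0.3663, 0.2748]
tool_rot: [-0.216, 3.126, -0.014]
contact_force: [-0.4, -0.1, 0.5]
opening: 0.013
(array([  0.7, 160.8,   5.3]), array([-0.009,  0.007,  0.003]))
```

```bash
python3 -m crank '[[0,0,0,0,10,0,1],[0,0,0,0,20,0,1],[0,0,0,0,25,0,1],[0,0,0,0,25,0,1],[0,0,0,0,25,0,1],[0,0,0,0,20,0,1],[0,0,0,0,0,0,1]]'
python3 -c "
from h import *
print(rel((.4815,-.2072,.272),1.706))"
```

```text
t: 12.67
tool_pos: [0.4859, -0.2382, 0.2748]
tool_rot: [-0.213, 3.123, -0.025]
contact_force: [1.0, 2.0, -0.9]
opening: 0.0131
(array([ 0.2, 31.4,  2.2]), array([-0.016,  0.01 ,  0.001]))
```

```bash
python3 -m crank '[[-0.016,0.01,0,0,12,0,1],[0,0,0,0,10,0,1],[0,0,0,0,8,0,1],[0,0,0,0,6,0,1],[0,0,0,0,4,0,1],[0,0,0,0,0,0,1]]'
python3 -c "
from h import *
print(rel((.4815,-.2072,.272),1.706))"
```

```text
t: 13.17
tool_pos: [0.4811, -0.2019, 0.2747]
tool_rot: [-0.215, 3.123, -0.047]
contact_force: [1.5, 2.7, -0.1]
opening: 0.0131
(array([ 0.3, -5.2,  2.9]), array([-0.031,  0.009,  0.002]))
```

```bash
python3 -m crank '[[-0.015,0,0,0,-2,0,1],[0,0,0,0,0,0,0.5],[0,0,0,0,0,0,0],[0,0,0,0,0,0,-1],[0,0,0,0,0,0,-1],[0,0,0,0,0,0,-1]]'
python3 - <<'E'
from h import *
print(rel((.4815,-.2072,.272),1.706))
p=eyes.get_image('wrist'); save(p,'w11')
E
```

```text
t: 13.67
tool_pos: [0.4811, -0.2046, 0.2748]
tool_rot: [-0.213, 3.126, -0.019]
contact_force: [-0.3, -0.6, 0.0]
opening: 0.0688
(array([ 0. , -2.6,  2.9]), array([-0.013,  0.007,  0.001]))
```

View pics/w11.png

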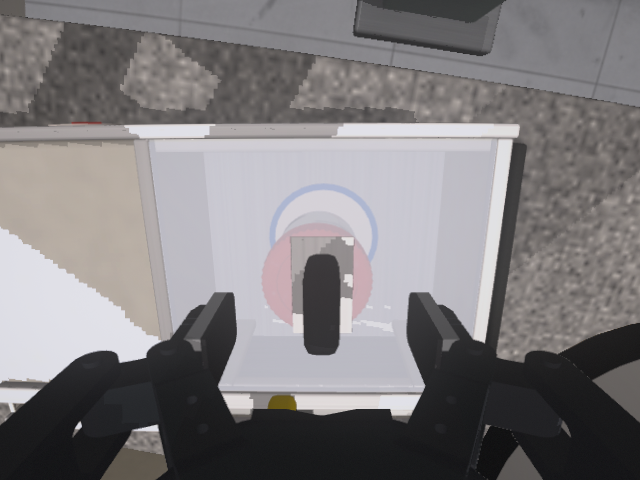

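```bash
python3 -m crank '[[0,0,0,0,0,-20,-1],[0,0,0,0,0,-30,-1],[0,0,0,0,0,-30,-1],[0,0,0,0,0,-15,-1],[0,0,0,0,0,0,-1]]'
python3 - <<'E'
from h import *
print(rel((.5575,-.2175,.35),1.706))
p=eyes.get_image('top')
for uv in [(450,148),(525,148),(450,110),(560,78),(443,78)]: print(uv,[ray(p,uv,z).round(3) for z in (.05,.25)])
p=eyes.get_image('wrist'); save(p,'w12')
E
```

```text
t: 14.13
tool_pos: [0.4795, -0.2025, 0.3707]
tool_rot: [-0.214, 3.132, -0.012]
contact_force: [-0.1, -0.2, -0.7]
opening: 0.0853
(array([-75.2, -25.3,  21. ]), array([-0.008,  0.001,  0.001]))
(450, 148) [array([ 0.673, -0.237,  0.05 ]), array([ 0.621, -0.193,  0.25 ])]
(525, 148) [array([ 0.671, -0.407,  0.05 ]), array([ 0.619, -0.338,  0.25 ])]
(450, 110) [array([ 0.761, -0.241,  0.05 ]), array([ 0.695, -0.197,  0.25 ])]
(560, 78) [array([ 0.837, -0.503,  0.05 ]), array([ 0.759, -0.419,  0.25 ])]
(443, 78) [array([ 0.837, -0.23 ,  0.05 ]), array([ 0.759, -0.187,  0.25 ])]
```

View pics/w12.png

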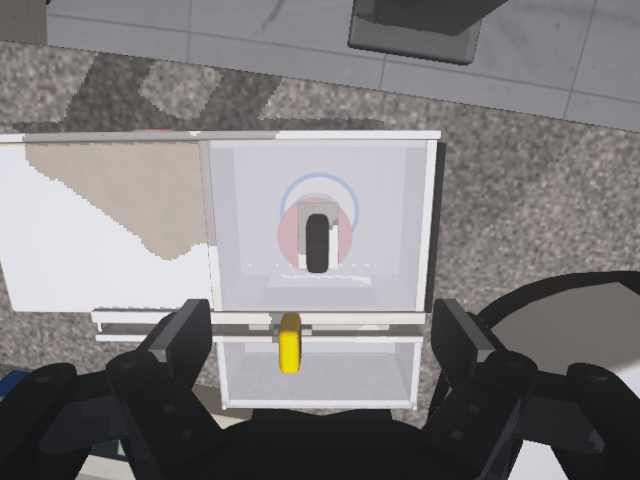

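```bash
python3 -m crank '[[-0.008,0,0,-25,-8,0,-1],[0,0,0,-30,-9,0,-1],[0,0,0,-20,-8,5,-1],[0,0,0,0,0,0,-1]]'
python3 - <<'E'
from h import *
print(rel((.5575,-.2175,.272),1.706))
p=eyes.get_image('wrist'); save(p,'w13')
P,M,o=tool()
T=np.eye(4);T[:3,:3]=M;T[:3,3]=P; W=np.linalg.inv(T@np.array(p['mount']))
p['rvec']=R.from_matrix(W[:3,:3]).as_rotvec();p['tvec']=W[:3,3]
hsv=cv2.cvtColor(p['image'],cv2.COLOR_RGB2HSV);H,S,V=[hsv[...,i].astype(int) for i in range(3)]
r=(H>20)&(H<35)&(S>150);n,l,st,ce=cv2.connectedComponentsWithStats(r.astype(np.uint8)); i=1+st[1:,4].argmax(); print(st[i],ce[i],ray(p,ce[i],.112))
E
```

```text
t: 14.57
tool_pos: [0.5565, -0.2159, 0.3527]
tool_rot: [0.212, -3.122, -0.014]
contact_force: [-0.9, -0.1, -0.4]
opening: 0.0857
(array([-1.7, -2.6, 80.6]), array([ 0.01 , -0.012,  0.   ]))
[ 305  236   23   52 1074] [316.11266294 262.02700186] [ 0.55799737 -0.21542303  0.112     ]
```

View pics/w13.png

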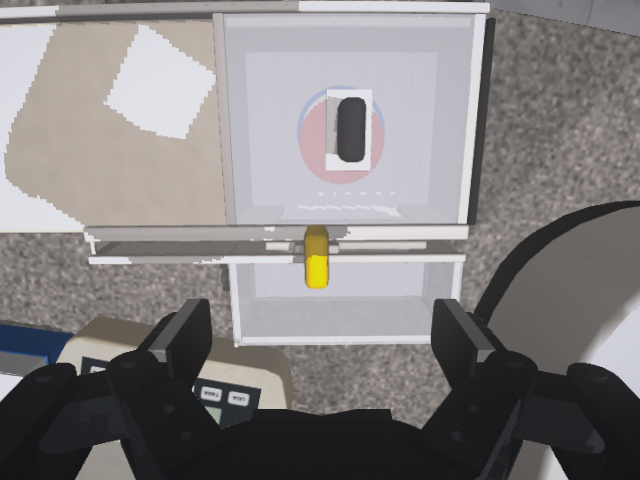

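```bash
python3 -m crank '[[0.01,-0.012,0,-1,-1,10,-1],[0,0,0,0,0,20,-1],[0,0,0,0,0,20,-1],[0,0,0,0,0,12,-1],[0,0,0,0,0,0,-1]]'
python3 -c "
from h import *
print(rel((.558,-.2165,.274),1.706))"
```

```text
t: 15.03
tool_pos: [0.5526, -0.2148, 0.2823]
tool_rot: [0.212, -3.124, -0.009]
contact_force: [-0.6, -0.2, -0.1]
opening: 0.0855
(array([-5.2, -2.5,  8.2]), array([ 0.006, -0.01 ,  0.   ]))
```

```bash
python3 -m crank '[[0.006,-0.01,0,-5,-2,8,-1],[0,0,0,0,0,0,-1]]'
python3 - <<'E'
from h import *
print(rel((.558,-.2165,.274),1.706))
p=eyes.get_image('wrist'); save(p,'w14')
E
```

```text
t: 15.2
tool_pos: [0.5562, -0.2155, 0.2723]
tool_rot: [0.212, -3.131, -0.004]
contact_force: [-0.6, -0.3, -1.5]
opening: 0.0855
(array([-1.7, -1.2, -1.7]), array([ 0.003, -0.003,  0.   ]))
```

View pics/w14.png

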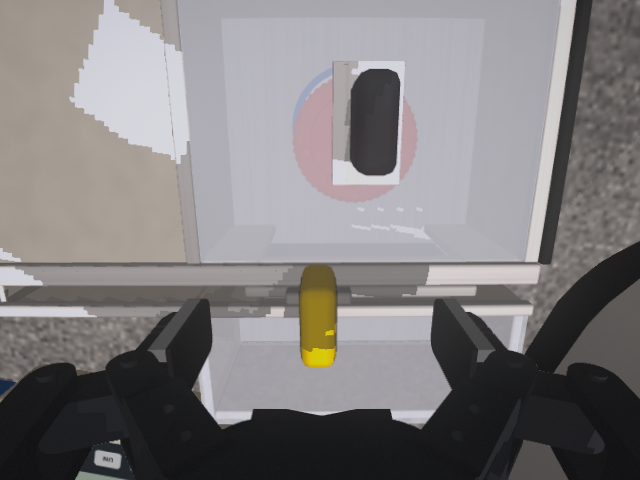

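```bash
python3 -m crank '[[0,0,0,-1,0,0,1],[0,0,0,0,0,0,1],[0,0,0,0,0,0,1],[0,0,0,0,0,0,1],[0,0,0,0,0,0,1],[0,0,0,0,0,0,1],[0,0,0,0,0,0,1],[0,0,0,0,0,0,1]]' 30
python3 -m crank '[[0,0,0,0,-8,0,1],[0,0,0,0,-15,0,1],[0,0,0,0,-20,0,1],[0,0,0,0,-20,0,1],[0,0,0,0,-12,0,1],[0,0,0,0,0,0,1]]'
python3 -c "
from h import *
print(rel((.5708,-.3107,.272),1.706))"
```

```text
t: 15.92
tool_pos: [0.5578, -0.216, 0.2788]
tool_rot: [-0.213, 3.132, -0.003]
contact_force: [0.1, 0.3, -0.7]
opening: 0.0129
t: 16.42
tool_pos: [0.5689, -0.2953, 0.2788]
tool_rot: [-0.214, 3.132, 0.003]
contact_force: [1.0, 1.5, -0.0]
opening: 0.0131
(array([  0.2, -15.5,   6.8]), array([0.001, 0.003, 0.001]))
```

```bash
python3 -m crank '[[0,0,0,0,-7,0,1],[0,0,0,0,-6,0,1],[0,0,0,0,-5,0,1],[0,0,0,0,-3,0,1],[0,0,0,0,0,0,1]]'
python3 -c "
from h import *
print(rel((.5708,-.3107,.272),1.706))"
```

```text
t: 16.83
tool_pos: [0.572, -0.3136, 0.2788]
tool_rot: [0.216, -3.132, -0.033]
contact_force: [0.7, -1.8, -1.4]
opening: 0.0128
(array([0.8, 2.9, 6.9]), array([ 0.021, -0.001,  0.002]))
```

```bash
python3 -m crank '[[0.01,0,0,0,1,0,1],[0,0,0,0,0,0,0.5],[0,0,0,0,0,0,0],[0,0,0,0,0,0,-1],[0,0,0,0,0,0,-1],[0,0,0,0,0,0,-1],[0,0,0,0,0,0,-1]]'
python3 -m crank '[[0,0,0,0,0,-20,-1],[0,0,0,0,0,-30,-1],[0,0,0,0,0,-30,-1],[0,0,0,0,0,-25,-1],[0,0,0,0,0,0,-1]]'
python3 - <<'E'
from h import *
p=eyes.get_image('wrist'); save(p,'w15')
P,M,o=tool();print(P)
T=np.eye(4);T[:3,:3]=M;T[:3,3]=P; W=np.linalg.inv(T@np.array(p['mount']))
p['rvec']=R.from_matrix(W[:3,:3]).as_rotvec();p['tvec']=W[:3,3]
hsv=cv2.cvtColor(p['image'],cv2.COLOR_RGB2HSV);H,S,V=[hsv[...,i].astype(int) for i in range(3)]
r=(H>20)&(H<35)&(S>150);n,l,st,ce=cv2.connectedComponentsWithStats(r.astype(np.uint8)); i=1+st[1:,4].argmax(); c=ray(p,ce[i],.112);print(c)
a=.135;d=c[:2]-np.array([.4815,-.2072]); print('inner j',-(d@[-np.sin(a),np.cos(a)])-.020)
E
```

```text
t: 17.42
tool_pos: [0.5716, -0.3128, 0.2786]
tool_rot: [0.217, -3.132, -0.012]
contact_force: [-0.3, -0.1, 0.4]
opening: 0.0801
t: 17.83
tool_pos: [0.571, -0.3138, 0.3836]
tool_rot: [0.216, -3.126, -0.018]
contact_force: [0.1, -0.1, 1.1]
opening: 0.0855
[ 0.57073336 -0.31357487  0.3813353 ]
[ 0.57103538 -0.30947196  0.112     ]
inner j 0.09339201199906448
```

View pics/w15.png

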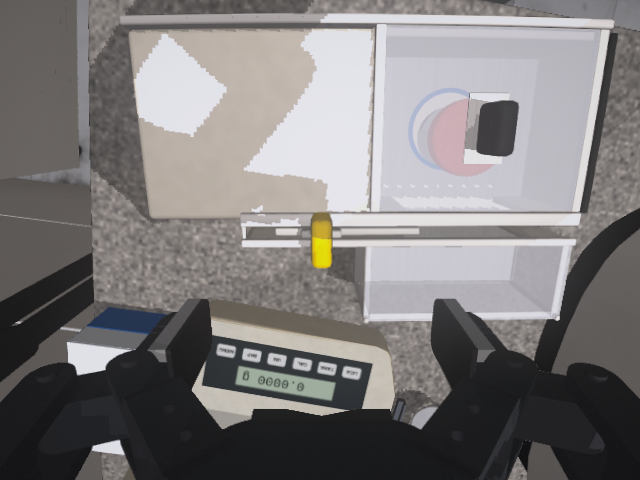

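```bash
python3 -m crank '[[0,0,0,20,0,-20,-1],[0,0,0,0,0,0,-1],[0,0,0,0,0,0,-1]]'
python3 - <<'E'
from h import *
P,M,o=tool();p=eyes.get_image('wrist')
T=np.eye(4);T[:3,:3]=M;T[:3,3]=P; W=np.linalg.inv(T@np.array(p['mount']))
p['rvec']=R.from_matrix(W[:3,:3]).as_rotvec();p['tvec']=W[:3,3]
k=(p['image'].max(2)<70).astype(np.uint8);n,l,st,ce=cv2.connectedComponentsWithStats(k)
a=.135
for i in range(1,n):
    if 300<st[i,4]<6000 and st[i,1]<300:
        c=ray(p,ce[i],.11); d=c[:2]-np.array([.4815,-.2072]); print(st[i],c.round(3),'x',d@[np.cos(a),np.sin(a)],'j',-(d@[-np.sin(a),np.cos(a)]))
q=eyes.get_image('scene'); cv2.imwrite('pics/s16.png',cv2.resize(cv2.cvtColor(q['image'],cv2.COLOR_RGB2BGR)[160:400,300:600],None,fx=2.5,fy=2.5)); print(o['dq'].round(3))
for f in ('look_for','mark_of'): print([(d['centre'],d['confidence']) for d in getattr(spotter,f)('jar_red',q)])
E
```

```text
t: 18.13
tool_pos: [0.5503, -0.3165, 0.3983]
tool_rot: [0.215, -3.12, -0.025]
contact_force: [-0.2, 0.2, -1.7]
opening: 0.0855
[ 389    0  135   26 2126] [ 0.392 -0.246  0.11 ] x -0.09438681528354578 j 0.026736816543605723
[ 560   72   33  164 1110] [ 0.465 -0.144  0.11 ] x -0.007567570207846927 j -0.06491451796794395
[ 463  138   36   49 1214] [ 0.482 -0.211  0.11 ] x -8.441630021368913e-05 j 0.0037997210588255666
[-0.016 -0.031 -0.016 -0.016  0.011 -0.006]
[]
[]
```

View pics/s16.png

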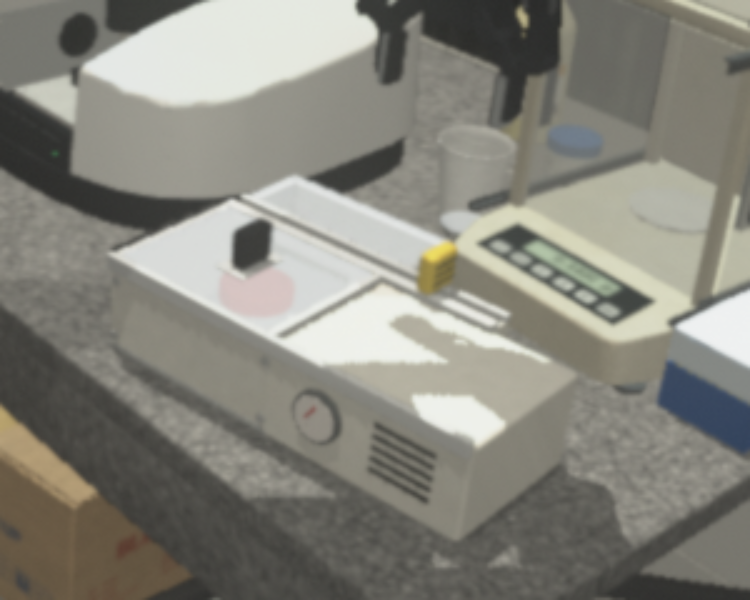

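```bash
python3 -m crank '[[0,0,0,0,0,0,-1],[0,0,0,0,0,0,-1]]'; python3 -c "
from station import ctrl
print(ctrl.finish_job())"
```

```text
t: 18.5
tool_pos: [0.5511, -0.3162, 0.3966]
tool_rot: [0.217, -3.118, -0.028]
contact_force: [-0.4, 0.1, 0.2]
opening: 0.0854
the job is handed in; nothing more can be done
None
```

I put the red-lidded jar on the mark in the chamber, let go, slid the outer door shut to its stop, and only then slid the inner door open to its stop. I handed the job in at about 18.5 s with the gripper raised clear of everything. No verdict is reported, so this rests on my own checks.

| Check | Measured | Limit |
|---|---|---|
| Jar centre to mark (after release, before the outer door was shut) | about 4–5 mm | 25 mm |
| Outer door joint | about 0.004 m | 0.012 m |
| Inner door joint | about 0.093 m | above 0.083 m |

- **Jar at the end:** the jar looked upright in the last pictures. I did not re-measure its position after the doors moved. At the end `jar_red` was not detected in the scene picture, so I judged the jar by eye through the clear lid.
- **Disagreement while placing:** the force reading did not clearly show contact with the floor. I judged it from the tool no longer going down, at about the expected height. The tool sank about 2.5 mm when the fingers opened, so the jar was pressed slightly just before release.

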